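# Cure the glued roof of a plaster model house with a hand lamp

### The job

The glue along the roof ridge of the little plaster house still has to set. Pick up the hand-held curing lamp (it is already on), hold it level and steady with its lens looking straight down at the middle of the house's ridge, about 6 cm above it, for at least two seconds, without shifting the house; then lay the lamp back along its rubber pad, standing on its head and foot as it was.

Things in the scene. Friction and masses are not known exactly. Their poses are not given: they have to be found in the camera images.
- lamp_grip (a point): Curing lamp, about 160 g: grey bar handle 24 mm wide, 26 mm high, a round aluminium head (46 mm across) at one end, a foot at the other. Point: middle of the grip, balanced, 33 mm above the underside of head and foot it rests on (handle: 20 to 46 mm above it, from 85 mm behind this point to the head, 47 mm ahead). Grip across the width from above. x along handle to the head, z up at rest.
- lamp_lens (a point): Centre of the lamp's lens, on the underside of its head: 70 mm ahead (lamp x) of lamp_grip and 33 mm below it. Same axes as the lamp; the light shines along -z.
- house_ridge (a point): Middle of the ridge of the plaster house: oblong, 68 x 52 mm over the eaves, pitched roof, ridge 62 mm above its base; loose, 160 g. It stands on a dark cutting mat (3 mm thick) with a round battlemented tower (82 mm high) and a tiered tree (80 mm) that are not to be cured; which stands where varies. x along the ridge, z up.
- pad_top (a point): Centre of the top face of the lamp's fixed black rubber pad, 210 mm (x) by 80 mm (y), its top 10 mm above the table. The lamp rests along it, lamp_grip over this point.
Mind the look-alikes: they are no part of the job. What is shaped like the part that bears house_ridge but green or orange is not meant. Of the things that look like the part that bears lamp_grip, the smaller one is meant.

How it is judged:
By the outcome, as a careful person would: the job done as asked, in the order asked, and still so for the second after the job is handed in, with the robot touching nothing.
It also fails if it takes over 56 s, if anything falls off the work surface, if the arm or the gripper's body presses on something with over 40 N, if the wrist force passes 120 N, or if a joint passes its speed limit or range.

### The arm

A 6-joint arm with a two-finger parallel gripper is mounted at the origin on the work surface. World frame = base frame: x ahead of the robot, y to its left, z up, the work surface at z = 0. Lengths are in m, angles in rad, forces in N, time in s.
With the tool pointing down it reaches from about 0.4 to 0.825 m from the base axis. Payload 7 kg.
Tool frame: the origin (TCP) lies midway between the tips of the shut fingers; the grasp point (between the pads) lies hold_point_z behind it (hold_point_z is the distance from the TCP to the grasp point, in m); z points along the fingers, y is the line along which they close (so a half turn about z gives the same grasp; the last joint's range is limited). The gripper opens to 88 mm and grips with 3 to 60 N. Pads are 19 mm wide; open, the fingers measure 130 mm over their backs; the gripper's body (78 mm by 193 mm) begins 47 mm behind the grasp point.
Start: joints at [-0.922, 0.359, 0.012, 0, -1.224, -0.288], TCP at [0.238, -0.632, 0.227] pointing down, gripper open.
Joint ranges: [-3.07, 3.07], [-1.43, 2.12], [-1.02, 1.25], [-3.03, 1.67], [-3.05, -0], [-3.03, 3.03]. Speed limits (rad/s): [2.39, 2.39, 3.01, 3.14, 3.14, 3.14].

### API

Orientations are given as [roll, pitch, yaw] about the fixed x, y, z axes, in that order (R = Rz(yaw) Ry(pitch) Rx(roll)).
In Python, from station import * gives the robot as it stands.
- The arm moves only by the tool apply_moves, never from a script. Its argument "steps" is a list of rows, each an object with "translation": the shift along the world's x, y, z scaled (see below), a list of three; "rotation": the turn, a rotation vector about the world's x, y, z scaled (see below), a list of three. A call has exactly 10 rows; each row is the pose to reach, as a shift and turn from the pose commanded when the call began; what a row does not reach only later rows make up. The controller multiplies each number of a shift by 250 mm and each number of a turn by 30 degrees. A row lasts 1/12 s, in which the tool goes at most 41.7 mm and 7.16 degrees, less where a joint would pass 70% of its speed; a pose out of reach is approached as far as the arm can. A call with a number of a shift or a turn outside -1 to 1 is refused whole. A call with a gripper value outside its range is refused whole. "jaw" is the closure, from -1 (fully open) to 1 (shut), so that 0 is half open, set as the call begins (left out, the last holds). The fingers move at their own pace and stop on an object; "newtons" is the grip in N (left out, the last holds). Time passes only in rows, so rows that repeat a pose let the fingers close, or fill a call up. It gives the time, the measured TCP pose, the force, the opening and the grip force at its end, in the units of the state.
- get_state(): the state, without advancing time (a new reading comes with each control period).
- grab_frame(name): name is "side" or "top" or "wrist"; returns the picture (400x640x3 uint8, blue, green, red); there is no depth.
- camera_model(name): a dict with "fx", "fy", "cx", "cy" (pixels), "xyz" and "rotation" of the camera in the world. Camera axes: x right, y down, z forward; pixel columns grow to the right and rows downward; lengths in m; the calibration is good to about 2 mm. A picture is of the moment at which its call begins: read the wrist's pose just before it. camera_model takes no time and is no camera call; for the wrist camera it gives the pose at the moment of the call.
- job_done(): hands the job in; it is judged then, once.
The state is a dict: "t": time; "q": joint angles; "qd": joint speeds; "joint_efforts": joint torques, N m; "eef_pos": TCP position; "ee_rot": TCP orientation; "force": force on the tool from outside, world axes, zero at the start; "moment": the same for the moment, N m; "width": finger opening in m; "gripper_force": force on a finger pad.
Only numpy, scipy, OpenCV 4.12 (cv2) and the standard library are available. Lean on these libraries where they do the work, as an engineer would, in place of code of your own. Each camera call takes 0.05 s, during which the arm holds its last target. There are 200 camera calls.

## Working session

There is one attempt and no reset: what is moved stays moved. The work goes in short steps, Python scripts to look and compute and a tool call to move; the robot and the scene stay as the last step left them, time stands still between calls to the robot, and variables do not carry over. Pictures are saved under pics/ and viewed, at most 10 in all, crops included, and the job is handed in when it is done.

Besides the shell and the picture viewer there is one more tool, called after ">>>" by a JSON object that holds its "api" and its "payload", one argument or row to a line. apply_moves: Moves the arm, as the interface text tells. Shifts and turns lie within -1 to 1; 1 stands for 250 mm of shift or 30 degrees of turn. Its arguments: {"type":"object","properties":{"steps":{"type":"array"},"jaw":{"type":"number"},"newtons":{"type":"number"}},"required":["steps"]}

```bash
mkdir -p pics; ls
python3 - <<'E'
from station import *
import cv2,json
for n in ("top","side"):
    cv2.imwrite(f"pics/{n}0.png",grab_frame(n)); m=camera_model(n); print(n,m)
s=get_state();print(s)
try: print(hold_point_z)
except Exception as e: print(e)
E
```

```text
pics
top {'fx': 382.20586076117746, 'fy': 382.20586076117746, 'cx': 320.5264579739184, 'cy': 199.71205433008856, 'xyz': array([0.3664421 , 0.09530323, 1.30279428]), 'rotation': array([-3.07654717,  0.016286  , -1.54440669])}
side {'fx': 402.2704674110649, 'fy': 402.2704674110649, 'cx': 320.54479860766133, 'cy': 198.3092698001266, 'xyz': array([-0.1699913 ,  0.72436383,  0.93906467]), 'rotation': array([-2.36578937,  0.00260753, -2.37978588])}
{'t': 0.1, 'q': array([-9.21911038e-01,  3.59291871e-01,  1.11706962e-02, -2.82831111e-04,
       -1.22408548e+00, -2.88078858e-01]), 'qd': array([-0.00020471, -0.00240079,  0.00385993,  0.0003254 , -0.00260159,
        0.00119881]), 'joint_efforts': array([-1.47921295e-03, -5.84165668e+01,  2.93751812e+01,  7.01554075e+00,
        1.01598114e-02, -3.16669775e-05]), 'eef_pos': array([ 0.23810349, -0.63116191,  0.22574493]), 'ee_rot': array([ 3.14016490e+00, -1.45782340e-04, -2.78088241e+00]), 'force': array([ 0.2016775 , -0.61246657,  1.43960028]), 'moment': array([ 0.04434788, -0.03120456, -0.00363617]), 'gripper_force': 0.0, 'width': 0.0873490119866539}
0.0188
```

View pics/top0.png

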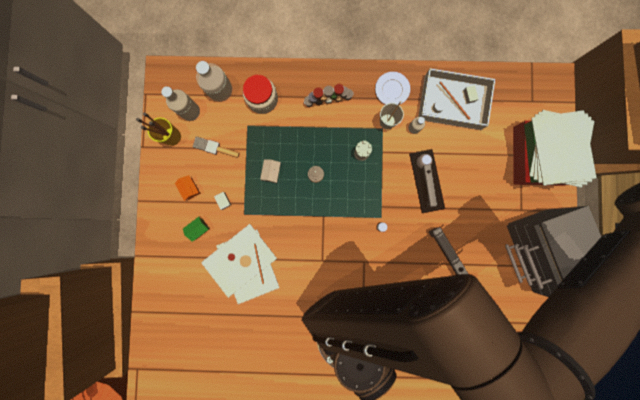

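View pics/side0.png

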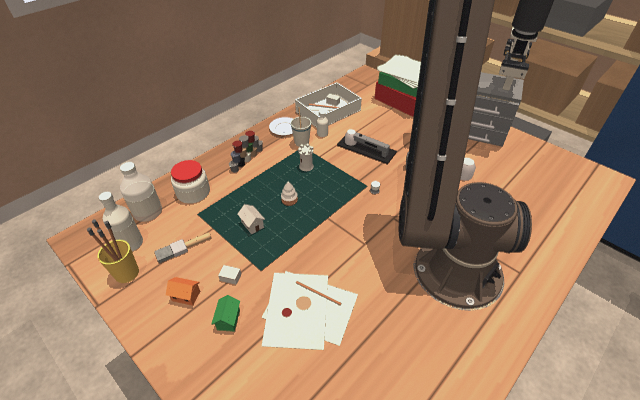

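The top view shows three house-like things: pale at (271,171) on the mat, orange at (187,187), green at (195,229). Pale plaster on the mat fits the description. There are two lamp-like things: one on the black pad at (427,180), and one lying on the table at (448,250). The one on the pad should be the smaller, so I'll confirm that in an enlarged crop.

```bash
cat > h.py <<'E'
from station import *
import cv2, numpy as np
from scipy.spatial.transform import Rotation as R
def ray(m,uv):
    d=np.array([(uv[0]-m['cx'])/m['fx'],(uv[1]-m['cy'])/m['fy'],1.])
    return np.array(m['xyz']),R.from_euler('xyz',m['rotation']).as_matrix()@d
def plane(m,uv,z):
    o,d=ray(m,uv); return o+d*(z-o[2])/d[2]
def proj(m,p):
    c=R.from_euler('xyz',m['rotation']).as_matrix().T@(np.array(p)-m['xyz'])
    return np.array([m['fx']*c[0]/c[2]+m['cx'],m['fy']*c[1]/c[2]+m['cy']])
E
python3 - <<'E'
from h import *
im=cv2.imread('pics/top0.png')
a=cv2.resize(im[140:290,395:475],None,fx=4,fy=4,interpolation=cv2.INTER_CUBIC)
b=cv2.resize(im[150:200,240:290],None,fx=8,fy=8,interpolation=cv2.INTER_CUBIC)
c=np.zeros((600,720,3),np.uint8); c[:,:320]=a; c[:400,320:]=b
cv2.imwrite('pics/crop.png',c)
m=camera_model('top')
for n,uv,z in (('lamp',(427,180),.056),('head',(426,160),.056),('other',(448,250),.04),('otherhead',(460,270),.04),('house',(271,171),.065),('tower',(363,149),.085),('tree',(316,173),.06)): print(n,plane(m,uv,z).round(3))
E
```

```text
lamp [ 0.52  -0.228  0.056]
head [ 0.586 -0.224  0.056]
other [ 0.294 -0.303  0.04 ]
otherhead [ 0.231 -0.342  0.04 ]
house [0.536 0.282 0.065]
tower [ 0.612 -0.015  0.085]
tree [0.534 0.135 0.06 ]
```

View pics/crop.png

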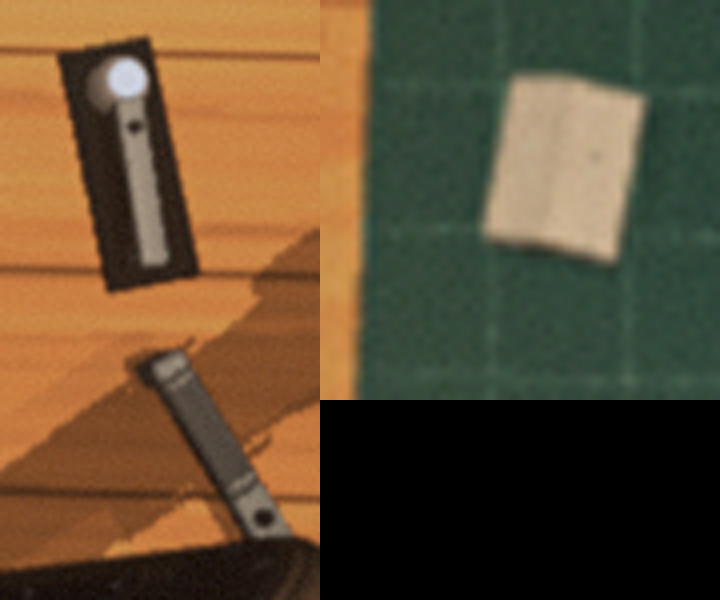

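The crop settles it. The lamp on the black pad, with its pale head at about (427,160) and handle to (433,204), is the smaller one. The dark one at (448,250) is longer and lies on the table. The pale plaster house is at about (271,171), its ridge near vertical in the image. I'll move above the lamp to look from the wrist.

>>> {"api": "apply_moves", "payload": {
  "steps": [
    {"translation": [0.1,0.15,0.05],"rotation": [0,0,0]},
    {"translation": [0.2,0.3,0.1],"rotation": [0,0,-0.1]},
    {"translation": [0.3,0.45,0.15],"rotation": [0,0,-0.2]},
    {"translation": [0.4,0.6,0.2],"rotation": [0,0,-0.3]},
    {"translation": [0.5,0.75,0.2],"rotation": [0,0,-0.37]},
    {"translation": [0.6,0.88,0.2],"rotation": [0,0,-0.37]},
    {"translation": [0.7,1.0,0.2],"rotation": [0,0,-0.37]},
    {"translation": [0.8,1.0,0.2],"rotation": [0,0,-0.37]},
    {"translation": [0.9,1.0,0.2],"rotation": [0,0,-0.37]},
    {"translation": [0.95,1.0,0.2],"rotation": [0,0,-0.37]}
  ]
}}

```text
t: 0.93
eef_pos: [0.4785, -0.3799, 0.2763]
ee_rot: [3.141, 0.0, -2.971]
force: [0.0, -0.6, 0.4]
width: 0.0878
gripper_force: 0.0
```

>>> {"api": "apply_moves", "payload": {
  "steps": [
    {"translation": [0.02,0.12,0],"rotation": [0,0,0]},
    {"translation": [0.04,0.24,0],"rotation": [0,0,0]},
    {"translation": [0.06,0.36,0],"rotation": [0,0,0]},
    {"translation": [0.08,0.48,0],"rotation": [0,0,0]},
    {"translation": [0.1,0.6,0],"rotation": [0,0,0]},
    {"translation": [0.1,0.6,0],"rotation": [0,0,0]},
    {"translation": [0.1,0.6,0],"rotation": [0,0,0]},
    {"translation": [0.1,0.6,0],"rotation": [0,0,0]},
    {"translation": [0.1,0.6,0],"rotation": [0,0,0]},
    {"translation": [0.1,0.6,0],"rotation": [0,0,0]}
  ]
}}

```text
t: 1.77
eef_pos: [0.5004, -0.2325, 0.2763]
ee_rot: [3.141, -0.001, -2.976]
force: [0.9, -0.2, -0.4]
width: 0.0878
gripper_force: 0.0
```

Run:
```python
from h import *
import json
s=get_state(); m=camera_model('wrist'); cv2.imwrite('pics/w1.png',grab_frame('wrist'))
print(s['eef_pos'],s['ee_rot'],s['t'],m)
import pickle; pickle.dump(m,open('w1.pkl','wb'))
```

```text
[ 0.50041895 -0.23245457  0.27627782] [ 3.14144343e+00 -5.62954509e-04 -2.97599503e+00] 1.7667 {'fx': 279.98925243474855, 'fy': 279.98925243474855, 'cx': 315.9521482763673, 'cy': 198.6120676703742, 'xyz': array([ 0.43577451, -0.24360855,  0.43449942]), 'rotation': array([ 2.89559918e+00, -1.18751079e-03,  1.73704598e+00])}
```

View pics/w1.png

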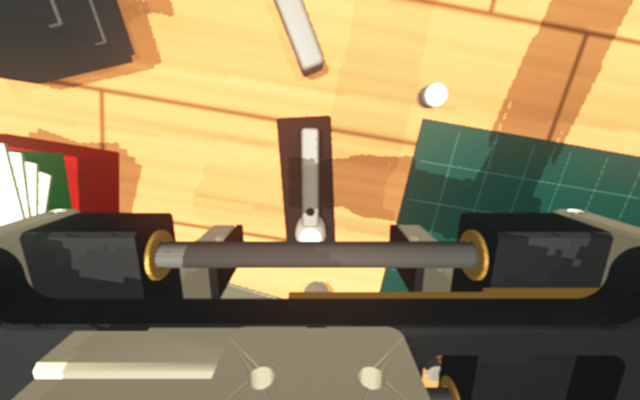

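The wrist view shows the handle on its pad, with the foot end at (310,128), the head at about (310,230) and the pad's rear corners at (278,120) and (330,116). I'll measure the axis from the handle mask.

Run:
```python
from h import *
import pickle
m=pickle.load(open('w1.pkl','rb')); im=cv2.imread('pics/w1.png'); g=cv2.cvtColor(im,cv2.COLOR_BGR2GRAY)
mt=camera_model('top'); it=cv2.imread('pics/top0.png'); gt=cv2.cvtColor(it,cv2.COLOR_BGR2GRAY)
print('wrist rows');P=[]
for v in range(134,206,6):
    r=np.where(g[v,285:328]>np.mean([g[v,292:299].mean(),g[v,306:314].mean()]))[0]+285
    r=r[(r>295)&(r<325)]
    a,b=plane(m,(r[0]-.5,v),.056),plane(m,(r[-1]+.5,v),.056); P.append((a+b)/2)
    print(v,r[0],r[-1],np.linalg.norm(a-b).round(4),P[-1][:2].round(4))
P=np.array(P);k=np.polyfit(P[:,0],P[:,1],1);print('yaw deg',np.degrees(np.arctan(k[0])),'y at x=.51',np.polyval(k,.51))
print('foot end col310:',g[115:140,310]); 
for v in (126,127,128): print(plane(m,(310,v),.056)[:2])
# pad from top
hsv=cv2.cvtColor(it,cv2.COLOR_BGR2HSV); roi=np.zeros_like(gt); roi[143:218,405:450]=1
pad=((gt<60)&(roi>0)).astype(np.uint8)
c=max(cv2.findContours(pad,0,2)[0],key=cv2.contourArea); box=cv2.minAreaRect(c);print('pad',box,plane(mt,box[0],.010))
q=cv2.boxPoints(box);print([plane(mt,p,.01)[:2].round(4) for p in q])
h=((gt>110)&(cv2.dilate(pad,np.ones((3,3)),iterations=1)>=0)&(roi>0)&(cv2.fillPoly(np.zeros_like(gt),[cv2.convexHull(c)],1)>0)).astype(np.uint8)
h=cv2.erode(cv2.fillPoly(np.zeros_like(gt),[cv2.convexHull(c)],1),np.ones((3,3)))*(gt>100)
ys,xs=np.where(h>0)
for v in range(ys.min(),ys.max()+1,3):
    x=xs[ys==v]; 
    if len(x):print(v,x.min(),x.max(),plane(mt,(x.mean(),v),.056)[:2].round(4))
```

```text
wrist rows
134 302 317 0.0211 [ 0.4443 -0.2503]
140 302 317 0.0212 [ 0.4519 -0.2491]
146 302 317 0.0213 [ 0.4596 -0.2479]
152 302 317 0.0214 [ 0.4674 -0.2466]
158 302 317 0.0215 [ 0.4753 -0.2453]
164 302 317 0.0216 [ 0.4833 -0.244 ]
170 302 317 0.0217 [ 0.4913 -0.2427]
176 302 317 0.0219 [ 0.4995 -0.2414]
182 302 317 0.022 [ 0.5077 -0.2401]
188 302 317 0.0221 [ 0.516  -0.2387]
194 302 317 0.0222 [ 0.5244 -0.2374]
200 303 317 0.0209 [ 0.5328 -0.2353]
yaw deg 9.395314508031774 y at x=.51 -0.23956035462775926
foot end col310: [221 180 108  76  78  79  79  78  80  80  77  78 106 161 206 229 236 238
 239 238 238 238 238 238 238]
[ 0.43409421 -0.25133236]
[ 0.43534558 -0.25112904]
[ 0.43659905 -0.25092537]
pad ((426.8500671386719, 180.7353057861328), (60.918418884277344, 23.551532745361328), 78.90628051757812) [ 0.52355791 -0.23963361  0.01      ]
[array([ 0.6167, -0.1798]), array([ 0.6341, -0.258 ]), array([ 0.4315, -0.2988]), array([ 0.4142, -0.2215])]
154 424 427 [ 0.606  -0.2226]
157 420 431 [ 0.5961 -0.2227]
160 420 431 [ 0.5862 -0.2227]
163 421 430 [ 0.5763 -0.2228]
166 424 430 [ 0.5665 -0.2278]
169 425 430 [ 0.5566 -0.2295]
172 425 426 [ 0.5466 -0.2231]
175 426 431 [ 0.5369 -0.2329]
178 426 432 [ 0.5271 -0.2346]
181 427 432 [ 0.5173 -0.2363]
184 427 433 [ 0.5075 -0.238 ]
187 428 433 [ 0.4977 -0.2397]
190 428 434 [ 0.4879 -0.2414]
193 429 434 [ 0.4782 -0.2431]
196 429 434 [ 0.4684 -0.2432]
199 430 435 [ 0.4587 -0.2465]
202 430 435 [ 0.4489 -0.2466]
205 431 435 [ 0.4391 -0.2483]
```

>>> {"api": "apply_moves", "payload": {
  "steps": [
    {"translation": [0.04,-0.01,-0.05],"rotation": [0,0,0]},
    {"translation": [0.078,-0.02,-0.15],"rotation": [0,0,0]},
    {"translation": [0.078,-0.02,-0.28],"rotation": [0,0,0]},
    {"translation": [0.078,-0.02,-0.4],"rotation": [0,0,0]},
    {"translation": [0.078,-0.02,-0.52],"rotation": [0,0,0]},
    {"translation": [0.078,-0.02,-0.63],"rotation": [0,0,0]},
    {"translation": [0.078,-0.02,-0.7],"rotation": [0,0,0]},
    {"translation": [0.078,-0.02,-0.7],"rotation": [0,0,0]},
    {"translation": [0.078,-0.02,-0.7],"rotation": [0,0,0]},
    {"translation": [0.078,-0.02,-0.7],"rotation": [0,0,0]}
  ]
}}

```text
t: 2.65
eef_pos: [0.5211, -0.2371, 0.1024]
ee_rot: [-3.141, 0.001, -2.975]
force: [0.5, -0.2, 1.0]
width: 0.0876
gripper_force: 0.0
```

Run:
```python
from h import *
s=get_state(); m=camera_model('wrist'); cv2.imwrite('pics/w2.png',grab_frame('wrist'))
print(s['eef_pos'],s['ee_rot'],m)
im=cv2.imread('pics/w2.png')
# predicted foot end and grip
for p in ((.4355,-.2511,.056),(.52,-.2375,.056)): print(proj(m,p))
```

```text
[ 0.52106985 -0.2371046   0.10236846] [-3.14089983e+00  7.85763896e-04 -2.97462133e+00] {'fx': 279.98925243474855, 'fy': 279.98925243474855, 'cx': 315.9521482763673, 'cy': 198.6120676703742, 'xyz': array([ 0.45622052, -0.2482335 ,  0.26049887]), 'rotation': array([ 2.89418520e+00, -3.74529827e-04,  1.73839086e+00])}
[316.75446259  96.6315569 ]
[315.7787408  215.12420886]
```

View pics/w2.png

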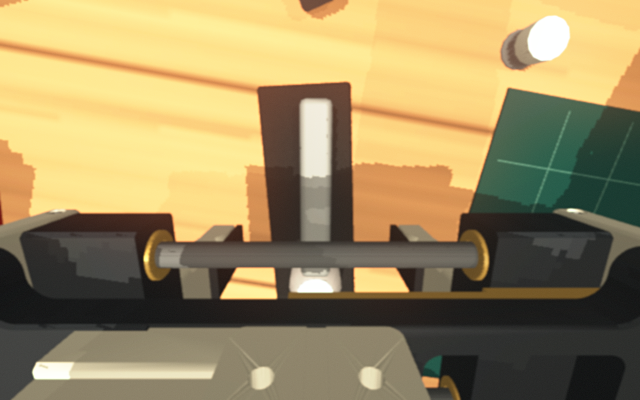

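The handle is centred between the fingers, with its foot end at (316,98) within 1 mm of the prediction. I'll descend and grip.

>>> {"api": "apply_moves", "payload": {
  "steps": [
    {"translation": [0,0,-0.06],"rotation": [0,0,0]},
    {"translation": [0,0,-0.12],"rotation": [0,0,0]},
    {"translation": [0,0,-0.18],"rotation": [0,0,0]},
    {"translation": [0,0,-0.24],"rotation": [0,0,0]},
    {"translation": [0,0,-0.28],"rotation": [0,0,0]},
    {"translation": [0,0,-0.312],"rotation": [0,0,0]},
    {"translation": [0,0,-0.312],"rotation": [0,0,0]},
    {"translation": [0,0,-0.312],"rotation": [0,0,0]},
    {"translation": [0,0,-0.312],"rotation": [0,0,0]},
    {"translation": [0,0,-0.312],"rotation": [0,0,0]}
  ]
}}

```text
t: 3.53
eef_pos: [0.5209, -0.2366, 0.0245]
ee_rot: [-3.141, 0.001, -2.974]
force: [-1.1, -0.5, 0.8]
width: 0.0873
gripper_force: 0.0
```

>>> {"api": "apply_moves", "payload": {
  "steps": [
    {"translation": [0,0,0],"rotation": [0,0,0]},
    {"translation": [0,0,0],"rotation": [0,0,0]},
    {"translation": [0,0,0],"rotation": [0,0,0]},
    {"translation": [0,0,0],"rotation": [0,0,0]},
    {"translation": [0,0,0],"rotation": [0,0,0]},
    {"translation": [0,0,0],"rotation": [0,0,0]},
    {"translation": [0,0,0],"rotation": [0,0,0]},
    {"translation": [0,0,0],"rotation": [0,0,0]},
    {"translation": [0,0,0],"rotation": [0,0,0]},
    {"translation": [0,0,0],"rotation": [0,0,0]}
  ],
  "jaw": 1,
  "newtons": 25
}}

```text
t: 4.37
eef_pos: [0.5203, -0.2366, 0.0236]
ee_rot: [-3.142, -0.0, -2.974]
force: [0.9, -1.8, 0.2]
width: 0.0263
gripper_force: 1.0
```

Run:
```python
from h import *
mt=camera_model('top'); ms=camera_model('side'); it=cv2.imread('pics/top0.png'); is_=cv2.imread('pics/side0.png')
def mask(im,x0,x1,y0,y1):
    # pale, warm pixels against the green mat
    b,g,r=[im[...,i].astype(int) for i in range(3)]
    k=((r>g)&(r>95)).astype(np.uint8); z=np.zeros_like(k); z[y0:y1,x0:x1]=k[y0:y1,x0:x1]
    return max(cv2.findContours(z,0,2)[0],key=cv2.contourArea)
c=mask(it,252,288,155,190); box=cv2.minAreaRect(c); M=cv2.moments(c); cen=(M['m10']/M['m00'],M['m01']/M['m00'])
print(box,cen); q=cv2.boxPoints(box)
for z in (.045,.065): print(z,plane(mt,box[0],z).round(4),plane(mt,cen,z).round(4))
print([plane(mt,p,.04)[:2].round(4) for p in q])
p=plane(mt,box[0],.05); p[2]=.065; print('proj side',proj(ms,p),'top',proj(mt,p))
s=cv2.resize(is_[190:250,220:280],None,fx=8,fy=8,interpolation=cv2.INTER_CUBIC)
u=proj(ms,p); cv2.drawMarker(s,(int((u[0]-220+.5)*8),int((u[1]-190+.5)*8)),(255,0,0),0,16,1)
t=cv2.resize(it[150:190,250:290],None,fx=8,fy=8,interpolation=cv2.INTER_CUBIC)
u=proj(mt,p); cv2.drawMarker(t,(int((u[0]-250+.5)*8),int((u[1]-150+.5)*8)),(255,0,0),0,16,1)
o=np.zeros((480,800,3),np.uint8);o[:,:480]=s;o[:320,480:]=t;cv2.imwrite('pics/h.png',o)
```

```text
((270.25, 170.25001525878906), (17.45433235168457, 21.572772979736328), 11.309932708740234) (270.13755020080316, 170.38755020080322)
0.045 [0.5416 0.2875 0.045 ] [0.5412 0.2879 0.045 ]
0.065 [0.5388 0.2845 0.065 ] [0.5384 0.2848 0.065 ]
[array([0.5117, 0.3229]), array([0.5832, 0.3113]), array([0.573 , 0.2536]), array([0.5017, 0.2654])]
proj side [249.50828398 210.53285214] top [269.57319179 169.59903736]
```

View pics/h.png

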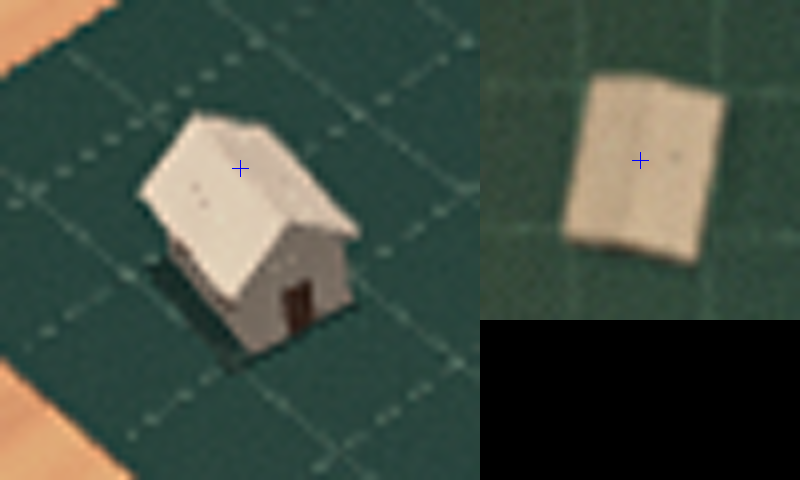

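The side view shows the ridge from crop (200,113) to (298,222), so its middle is at about (250.6,210.5) px. In the top view the ridge middle is at (269.5,169.4). The grip still reads 1 N, so I'll hold longer while working out the ridge position.

>>> {"api": "apply_moves", "payload": {
  "steps": [
    {"translation": [0,0,0],"rotation": [0,0,0]},
    {"translation": [0,0,0],"rotation": [0,0,0]},
    {"translation": [0,0,0],"rotation": [0,0,0]},
    {"translation": [0,0,0],"rotation": [0,0,0]},
    {"translation": [0,0,0],"rotation": [0,0,0]},
    {"translation": [0,0,0],"rotation": [0,0,0]},
    {"translation": [0,0,0],"rotation": [0,0,0]},
    {"translation": [0,0,0],"rotation": [0,0,0]},
    {"translation": [0,0,0],"rotation": [0,0,0]},
    {"translation": [0,0,0],"rotation": [0,0,0]}
  ]
}}

```text
t: 5.2
eef_pos: [0.5203, -0.2365, 0.0236]
ee_rot: [-3.142, 0.0, -2.975]
force: [0.7, -0.5, -0.9]
width: 0.0239
gripper_force: 25.0
```

Run:
```python
from h import *
mt=camera_model('top'); ms=camera_model('side')
a=plane(mt,(269.5,169.4),.065);b=plane(ms,(250.6,210.5),.065);print(a,b)
s=get_state();print(s['eef_pos'],s['ee_rot'],s['q'],s['width'],s['gripper_force'])
y=np.radians(9.6);c=(a+b)/2
print('grip target',c[:2]-.07*np.array([np.cos(y),np.sin(y)]),'tcp z',.065+.06+.033-hold_point_z)
```

```text
[0.54158497 0.28702364 0.065     ] [0.53869531 0.28445192 0.065     ]
[ 0.52027258 -0.23651817  0.02357099] [-3.14158880e+00  2.78232400e-05 -2.97452109e+00] [-8.44345115e-02  4.01897356e-01 -4.56505224e-01 -4.88746337e-06
 -7.12365840e-01 -1.31928655e+00] 0.023911323474781976 24.99054104089737
grip target [0.47112042 0.27406397] tcp z 0.1392
```

>>> {"api": "apply_moves", "payload": {
  "steps": [
    {"translation": [0,0,0.02],"rotation": [0,0,0]},
    {"translation": [0,0,0.06],"rotation": [0,0,0]},
    {"translation": [0,0,0.14],"rotation": [0,0,0]},
    {"translation": [0,0,0.24],"rotation": [0,0,0]},
    {"translation": [0,0,0.36],"rotation": [0,0,0]},
    {"translation": [0,0,0.48],"rotation": [0,0,0]},
    {"translation": [0,0,0.58],"rotation": [0,0,0]},
    {"translation": [0,0,0.66],"rotation": [0,0,0]},
    {"translation": [0,0,0.7],"rotation": [0,0,0]},
    {"translation": [0,0,0.7],"rotation": [0,0,0]}
  ]
}}

```text
t: 6.03
eef_pos: [0.5214, -0.2367, 0.2016]
ee_rot: [-3.14, 0.005, -2.974]
force: [-0.3, -0.1, -1.6]
width: 0.0239
gripper_force: 25.0
```

>>> {"api": "apply_moves", "payload": {
  "steps": [
    {"translation": [0,0.04,0],"rotation": [0,0,0]},
    {"translation": [-0.01,0.12,0],"rotation": [0,0,0]},
    {"translation": [-0.02,0.22,0],"rotation": [0,0,0]},
    {"translation": [-0.03,0.32,0],"rotation": [0,0,0]},
    {"translation": [-0.04,0.42,0],"rotation": [0,0,0]},
    {"translation": [-0.05,0.52,0],"rotation": [0,0,0]},
    {"translation": [-0.06,0.62,0],"rotation": [0,0,0]},
    {"translation": [-0.07,0.72,0],"rotation": [0,0,0]},
    {"translation": [-0.08,0.82,0],"rotation": [0,0,0]},
    {"translation": [-0.09,0.9,0],"rotation": [0,0,0]}
  ]
}}

```text
t: 6.87
eef_pos: [0.4962, -0.0098, 0.1967]
ee_rot: [3.141, -0.003, -2.974]
force: [0.7, 0.1, -2.1]
width: 0.0239
gripper_force: 25.0
```

>>> {"api": "apply_moves", "payload": {
  "steps": [
    {"translation": [-0.01,0.1,0],"rotation": [0,0,0]},
    {"translation": [-0.02,0.2,0],"rotation": [0,0,0]},
    {"translation": [-0.03,0.3,0],"rotation": [0,0,0]},
    {"translation": [-0.04,0.4,0],"rotation": [0,0,0]},
    {"translation": [-0.05,0.5,0],"rotation": [0,0,0]},
    {"translation": [-0.06,0.6,0],"rotation": [0,0,0]},
    {"translation": [-0.07,0.7,0],"rotation": [0,0,0]},
    {"translation": [-0.08,0.77,0],"rotation": [0,0,0]},
    {"translation": [-0.08,0.82,0],"rotation": [0,0,0]},
    {"translation": [-0.08,0.84,0],"rotation": [0,0,0]}
  ]
}}

```text
t: 7.7
eef_pos: [0.4769, 0.1997, 0.1971]
ee_rot: [-3.141, -0.002, -2.973]
force: [-0.5, -0.2, -1.3]
width: 0.0235
gripper_force: 25.0
```

Run:
```python
from h import *
s=get_state();print(s['t'],s['eef_pos'],s['ee_rot'],s['q'],s['width'],s['gripper_force'])
m=camera_model('wrist');w=grab_frame('wrist');cv2.imwrite('pics/w3.png',w)
t=grab_frame('side');cv2.imwrite('pics/s3.png',t)
a=cv2.resize(t[130:260,180:330],None,fx=4,fy=4,interpolation=cv2.INTER_CUBIC)
cv2.imwrite('pics/s3c.png',a)
print(m['xyz'],proj(m,(.540,.2857,.065)))
```

```text
7.7 [0.47690249 0.19974619 0.19711598] [-3.14057621e+00 -2.09821618e-03 -2.97305513e+00] [ 7.76392631e-01  1.22327184e-01 -3.73786313e-01 -4.13310649e-04
 -1.07698574e+00 -2.17845405e+00] 0.023507119410515923 24.99059110879898
[0.41248286 0.18862901 0.35540194] [381.66508221 258.43092611]
```

View pics/s3c.png

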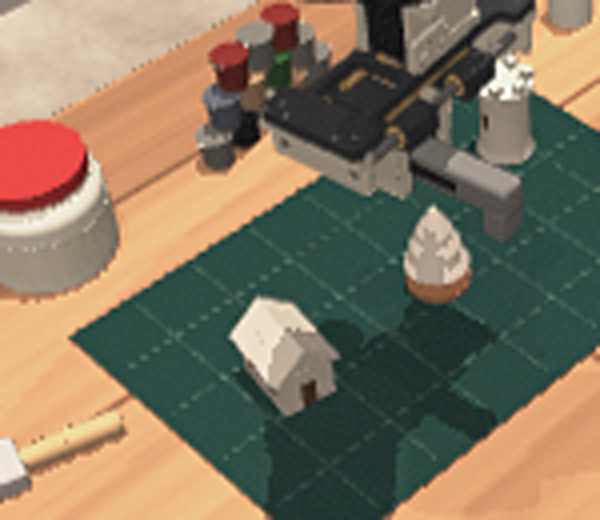

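The side view shows the lamp held level, and the house, tree and tower undisturbed. I'll continue over the ridge.

>>> {"api": "apply_moves", "payload": {
  "steps": [
    {"translation": [-0.005,0.05,0],"rotation": [0,0,0]},
    {"translation": [-0.01,0.12,0],"rotation": [0,0,0]},
    {"translation": [-0.02,0.2,0],"rotation": [0,0,0]},
    {"translation": [-0.024,0.27,-0.03],"rotation": [0,0,0]},
    {"translation": [-0.024,0.3,-0.07],"rotation": [0,0,0]},
    {"translation": [-0.024,0.3,-0.12],"rotation": [0,0,0]},
    {"translation": [-0.024,0.3,-0.17],"rotation": [0,0,0]},
    {"translation": [-0.024,0.3,-0.21],"rotation": [0,0,0]},
    {"translation": [-0.024,0.3,-0.232],"rotation": [0,0,0]},
    {"translation": [-0.024,0.3,-0.232],"rotation": [0,0,0]}
  ]
}}

```text
t: 8.63
eef_pos: [0.4711, 0.2725, 0.1387]
ee_rot: [-3.14, -0.003, -2.975]
force: [0.3, -0.1, -1.8]
width: 0.0239
gripper_force: 25.0
```

>>> {"api": "apply_moves", "payload": {
  "steps": [
    {"translation": [0,0,0],"rotation": [0,0,0]},
    {"translation": [0,0,0],"rotation": [0,0,0]},
    {"translation": [0,0,0],"rotation": [0,0,0]},
    {"translation": [0,0,0],"rotation": [0,0,0]},
    {"translation": [0,0,0],"rotation": [0,0,0]},
    {"translation": [0,0,0],"rotation": [0,0,0]},
    {"translation": [0,0,0],"rotation": [0,0,0]},
    {"translation": [0,0,0],"rotation": [0,0,0]},
    {"translation": [0,0,0],"rotation": [0,0,0]},
    {"translation": [0,0,0],"rotation": [0,0,0]}
  ]
}}

```text
t: 9.47
eef_pos: [0.4718, 0.2735, 0.1405]
ee_rot: [-3.142, -0.0, -2.974]
force: [-0.3, 0.3, -1.4]
width: 0.0235
gripper_force: 25.0
```

Run:
```python
from h import *
s=get_state();p=s['eef_pos'];print(s['t'],p,s['ee_rot'],s['q'][5],s['gripper_force'])
M=R.from_euler('xyz',s['ee_rot']).as_matrix()
L=p-M[:,2]*hold_point_z-M[:,0]*.07+M[:,2]*.033; print('lens',L,'tilt',np.degrees(np.arccos(-M[2,2])))
t=grab_frame('side');cv2.imwrite('pics/s4.png',t)
ms=camera_model('side');print(proj(ms,L),proj(ms,(.540,.2857,.065)))
a=cv2.resize(t[150:250,190:310],None,fx=5,fy=5,interpolation=cv2.INTER_CUBIC)
for q,col in ((L,(255,0,0)),((.540,.2857,.065),(0,0,255))):
    u=proj(ms,q);cv2.drawMarker(a,(int((u[0]-190+.5)*5),int((u[1]-150+.5)*5)),col,0,14,1)
t=grab_frame('top'); b=cv2.resize(t[140:200,250:290],None,fx=5,fy=5,interpolation=cv2.INTER_CUBIC)
o=np.zeros((500,800,3),np.uint8);o[:,:600]=a;o[:300,600:]=b
cv2.imwrite('pics/s4c.png',o)
```

```text
9.4667 [0.47176115 0.2734676  0.14053557] [-3.14154146e+00 -3.66405731e-05 -2.97449203e+00] -2.2884837479029665 24.990592896938324
lens [0.54078574 0.28510948 0.126333  ] tilt 0.003607173246214098
[247.22498999 195.64999409] [249.98965431 210.5017161 ]
```

View pics/s4c.png

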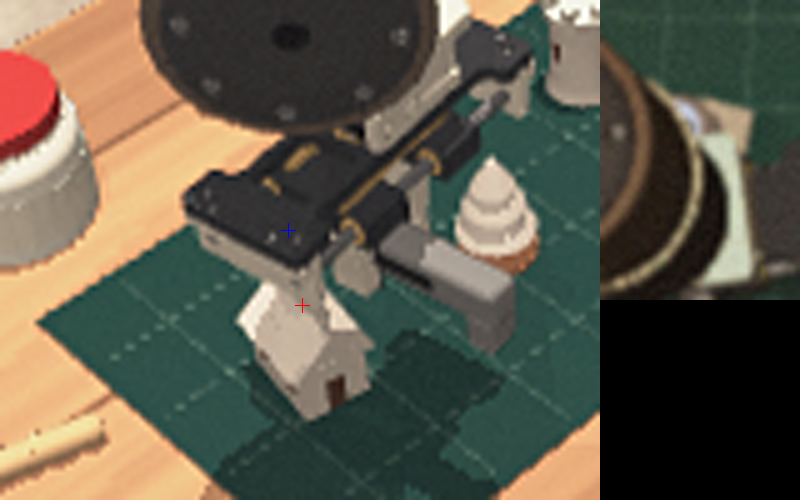

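The lens works out about 1 mm from the ridge middle, 61 mm above it, with no measurable tilt. The picture shows the house untouched below the head at crop (302,305). I'll hold here for 3.3 s.

>>> {"api": "apply_moves", "payload": {
  "steps": [
    {"translation": [0,0,0],"rotation": [0,0,0]},
    {"translation": [0,0,0],"rotation": [0,0,0]},
    {"translation": [0,0,0],"rotation": [0,0,0]},
    {"translation": [0,0,0],"rotation": [0,0,0]},
    {"translation": [0,0,0],"rotation": [0,0,0]},
    {"translation": [0,0,0],"rotation": [0,0,0]},
    {"translation": [0,0,0],"rotation": [0,0,0]},
    {"translation": [0,0,0],"rotation": [0,0,0]},
    {"translation": [0,0,0],"rotation": [0,0,0]},
    {"translation": [0,0,0],"rotation": [0,0,0]}
  ]
}}

```text
t: 10.4
eef_pos: [0.4718, 0.2735, 0.1406]
ee_rot: [3.142, 0.0, -2.974]
force: [-0.4, -0.5, -1.8]
width: 0.0238
gripper_force: 25.0
```

>>> {"api": "apply_moves", "payload": {
  "steps": [
    {"translation": [0,0,0],"rotation": [0,0,0]},
    {"translation": [0,0,0],"rotation": [0,0,0]},
    {"translation": [0,0,0],"rotation": [0,0,0]},
    {"translation": [0,0,0],"rotation": [0,0,0]},
    {"translation": [0,0,0],"rotation": [0,0,0]},
    {"translation": [0,0,0],"rotation": [0,0,0]},
    {"translation": [0,0,0],"rotation": [0,0,0]},
    {"translation": [0,0,0],"rotation": [0,0,0]},
    {"translation": [0,0,0],"rotation": [0,0,0]},
    {"translation": [0,0,0],"rotation": [0,0,0]}
  ]
}}

```text
t: 11.23
eef_pos: [0.4718, 0.2735, 0.1406]
ee_rot: [3.142, -0.0, -2.975]
force: [0.4, 0.2, -1.7]
width: 0.0241
gripper_force: 25.0
```

>>> {"api": "apply_moves", "payload": {
  "steps": [
    {"translation": [0,0,0],"rotation": [0,0,0]},
    {"translation": [0,0,0],"rotation": [0,0,0]},
    {"translation": [0,0,0],"rotation": [0,0,0]},
    {"translation": [0,0,0],"rotation": [0,0,0]},
    {"translation": [0,0,0],"rotation": [0,0,0]},
    {"translation": [0,0,0],"rotation": [0,0,0]},
    {"translation": [0,0,0],"rotation": [0,0,0]},
    {"translation": [0,0,0],"rotation": [0,0,0]},
    {"translation": [0,0,0],"rotation": [0,0,0]},
    {"translation": [0,0,0],"rotation": [0,0,0]}
  ]
}}

```text
t: 12.07
eef_pos: [0.4718, 0.2735, 0.1406]
ee_rot: [3.142, -0.0, -2.975]
force: [0.4, 0.3, -1.5]
width: 0.024
gripper_force: 25.0
```

>>> {"api": "apply_moves", "payload": {
  "steps": [
    {"translation": [0,0,0],"rotation": [0,0,0]},
    {"translation": [0,0,0],"rotation": [0,0,0]},
    {"translation": [0,0,0],"rotation": [0,0,0]},
    {"translation": [0,0,0],"rotation": [0,0,0]},
    {"translation": [0,0,0],"rotation": [0,0,0]},
    {"translation": [0,0,0],"rotation": [0,0,0]},
    {"translation": [0,0,0],"rotation": [0,0,0]},
    {"translation": [0,0,0],"rotation": [0,0,0]},
    {"translation": [0,0,0],"rotation": [0,0,0]},
    {"translation": [0,0,0],"rotation": [0,0,0]}
  ]
}}

```text
t: 12.9
eef_pos: [0.4718, 0.2735, 0.1406]
ee_rot: [3.142, 0.0, -2.975]
force: [0.3, -0.0, -1.5]
width: 0.0238
gripper_force: 25.0
```

>>> {"api": "apply_moves", "payload": {
  "steps": [
    {"translation": [0,0,0.03],"rotation": [0,0,0]},
    {"translation": [0,0,0.08],"rotation": [0,0,0]},
    {"translation": [0,0,0.14],"rotation": [0,0,0]},
    {"translation": [0,0,0.2],"rotation": [0,0,0]},
    {"translation": [0,-0.05,0.232],"rotation": [0,0,0]},
    {"translation": [0.01,-0.12,0.232],"rotation": [0,0,0]},
    {"translation": [0.02,-0.2,0.232],"rotation": [0,0,0]},
    {"translation": [0.024,-0.3,0.232],"rotation": [0,0,0]},
    {"translation": [0.034,-0.4,0.232],"rotation": [0,0,0]},
    {"translation": [0.044,-0.5,0.232],"rotation": [0,0,0]}
  ]
}}

```text
t: 13.73
eef_pos: [0.4824, 0.1469, 0.1989]
ee_rot: [3.141, 0.0, -2.974]
force: [-0.4, -0.2, -1.2]
width: 0.0236
gripper_force: 25.0
```

>>> {"api": "apply_moves", "payload": {
  "steps": [
    {"translation": [0.01,-0.1,0],"rotation": [0,0,0]},
    {"translation": [0.02,-0.2,0],"rotation": [0,0,0]},
    {"translation": [0.03,-0.3,0],"rotation": [0,0,0]},
    {"translation": [0.04,-0.4,0],"rotation": [0,0,0]},
    {"translation": [0.05,-0.5,0],"rotation": [0,0,0]},
    {"translation": [0.06,-0.6,0],"rotation": [0,0,0]},
    {"translation": [0.07,-0.7,0],"rotation": [0,0,0]},
    {"translation": [0.08,-0.8,0],"rotation": [0,0,0]},
    {"translation": [0.09,-0.9,0],"rotation": [0,0,0]},
    {"translation": [0.1,-0.98,0],"rotation": [0,0,0]}
  ]
}}

```text
t: 14.57
eef_pos: [0.5072, -0.0985, 0.199]
ee_rot: [-3.142, 0.0, -2.975]
force: [-0.4, 0.6, -0.9]
width: 0.0241
gripper_force: 25.0
```

>>> {"api": "apply_moves", "payload": {
  "steps": [
    {"translation": [0.01,-0.1,0],"rotation": [0,0,0]},
    {"translation": [0.02,-0.2,0],"rotation": [0,0,0]},
    {"translation": [0.03,-0.3,0],"rotation": [0,0,0]},
    {"translation": [0.04,-0.4,0],"rotation": [0,0,0]},
    {"translation": [0.045,-0.48,0],"rotation": [0,0,0]},
    {"translation": [0.05,-0.53,0],"rotation": [0,0,0]},
    {"translation": [0.05,-0.56,0],"rotation": [0,0,0]},
    {"translation": [0.05,-0.56,0],"rotation": [0,0,0]},
    {"translation": [0.05,-0.56,0],"rotation": [0,0,0]},
    {"translation": [0.05,-0.56,0],"rotation": [0,0,0]}
  ]
}}

```text
t: 15.4
eef_pos: [0.5201, -0.2359, 0.1987]
ee_rot: [3.141, 0.0, -2.974]
force: [0.3, -0.1, -2.3]
width: 0.0238
gripper_force: 25.0
```

>>> {"api": "apply_moves", "payload": {
  "steps": [
    {"translation": [0.002,-0.002,-0.08],"rotation": [0,0,0]},
    {"translation": [0.002,-0.002,-0.18],"rotation": [0,0,0]},
    {"translation": [0.002,-0.002,-0.28],"rotation": [0,0,0]},
    {"translation": [0.002,-0.002,-0.38],"rotation": [0,0,0]},
    {"translation": [0.002,-0.002,-0.48],"rotation": [0,0,0]},
    {"translation": [0.002,-0.002,-0.55],"rotation": [0,0,0]},
    {"translation": [0.002,-0.002,-0.6],"rotation": [0,0,0]},
    {"translation": [0.002,-0.002,-0.64],"rotation": [0,0,0]},
    {"translation": [0.002,-0.002,-0.66],"rotation": [0,0,0]},
    {"translation": [0.002,-0.002,-0.66],"rotation": [0,0,0]}
  ]
}}

```text
t: 16.23
eef_pos: [0.5205, -0.2364, 0.0328]
ee_rot: [3.141, -0.001, -2.974]
force: [-0.7, -0.5, -2.4]
width: 0.0239
gripper_force: 25.0
```

>>> {"api": "apply_moves", "payload": {
  "steps": [
    {"translation": [0,0,-0.006],"rotation": [0,0,0]},
    {"translation": [0,0,-0.012],"rotation": [0,0,0]},
    {"translation": [0,0,-0.018],"rotation": [0,0,0]},
    {"translation": [0,0,-0.024],"rotation": [0,0,0]},
    {"translation": [0,0,-0.03],"rotation": [0,0,0]},
    {"translation": [0,0,-0.034],"rotation": [0,0,0]},
    {"translation": [0,0,-0.037],"rotation": [0,0,0]},
    {"translation": [0,0,-0.037],"rotation": [0,0,0]},
    {"translation": [0,0,-0.037],"rotation": [0,0,0]},
    {"translation": [0,0,-0.037],"rotation": [0,0,0]}
  ]
}}

```text
t: 17.07
eef_pos: [0.5208, -0.237, 0.0243]
ee_rot: [3.142, -0.0, -2.975]
force: [-0.5, -0.1, -3.3]
width: 0.0239
gripper_force: 25.0
```

>>> {"api": "apply_moves", "payload": {
  "steps": [
    {"translation": [0,0,-0.001],"rotation": [0,0,0]},
    {"translation": [0,0,-0.002],"rotation": [0,0,0]},
    {"translation": [0,0,-0.003],"rotation": [0,0,0]},
    {"translation": [0,0,-0.003],"rotation": [0,0,0]},
    {"translation": [0,0,-0.003],"rotation": [0,0,0]},
    {"translation": [0,0,-0.003],"rotation": [0,0,0]},
    {"translation": [0,0,-0.003],"rotation": [0,0,0]},
    {"translation": [0,0,-0.003],"rotation": [0,0,0]},
    {"translation": [0,0,-0.003],"rotation": [0,0,0]},
    {"translation": [0,0,-0.003],"rotation": [0,0,0]}
  ]
}}

```text
t: 17.9
eef_pos: [0.5207, -0.237, 0.0236]
ee_rot: [3.142, -0.0, -2.975]
force: [0.4, -0.4, -1.7]
width: 0.0239
gripper_force: 25.0
```

>>> {"api": "apply_moves", "payload": {
  "steps": [
    {"translation": [0,0,0],"rotation": [0,0,0]},
    {"translation": [0,0,0],"rotation": [0,0,0]},
    {"translation": [0,0,0],"rotation": [0,0,0]},
    {"translation": [0,0,0],"rotation": [0,0,0]},
    {"translation": [0,0,0],"rotation": [0,0,0]},
    {"translation": [0,0,0],"rotation": [0,0,0]},
    {"translation": [0,0,0],"rotation": [0,0,0]},
    {"translation": [0,0,0],"rotation": [0,0,0]},
    {"translation": [0,0,0],"rotation": [0,0,0]},
    {"translation": [0,0,0],"rotation": [0,0,0]}
  ],
  "jaw": -1
}}

```text
t: 18.73
eef_pos: [0.5208, -0.237, 0.0236]
ee_rot: [-3.142, 0.0, -2.974]
force: [-0.7, -0.1, 0.2]
width: 0.0838
gripper_force: 0.0
```

>>> {"api": "apply_moves", "payload": {
  "steps": [
    {"translation": [0,0,0],"rotation": [0,0,0]},
    {"translation": [0,0,0],"rotation": [0,0,0]},
    {"translation": [0,0,0.04],"rotation": [0,0,0]},
    {"translation": [0,0,0.1],"rotation": [0,0,0]},
    {"translation": [0,0,0.2],"rotation": [0,0,0]},
    {"translation": [0,0,0.32],"rotation": [0,0,0]},
    {"translation": [0,0,0.44],"rotation": [0,0,0]},
    {"translation": [0,0,0.56],"rotation": [0,0,0]},
    {"translation": [0,0,0.68],"rotation": [0,0,0]},
    {"translation": [0,0,0.8],"rotation": [0,0,0]}
  ]
}}

```text
t: 19.57
eef_pos: [0.5203, -0.237, 0.2262]
ee_rot: [-3.141, 0.001, -2.974]
force: [1.9, -0.8, 0.8]
width: 0.0875
gripper_force: 0.0
```

>>> {"api": "apply_moves", "payload": {
  "steps": [
    {"translation": [-0.04,-0.1,0.04],"rotation": [0,0,0]},
    {"translation": [-0.08,-0.2,0.08],"rotation": [0,0,0]},
    {"translation": [-0.12,-0.3,0.08],"rotation": [0,0,0]},
    {"translation": [-0.16,-0.4,0.08],"rotation": [0,0,0]},
    {"translation": [-0.2,-0.5,0.08],"rotation": [0,0,0]},
    {"translation": [-0.24,-0.6,0.08],"rotation": [0,0,0]},
    {"translation": [-0.28,-0.7,0.08],"rotation": [0,0,0]},
    {"translation": [-0.3,-0.75,0.08],"rotation": [0,0,0]},
    {"translation": [-0.3,-0.75,0.08],"rotation": [0,0,0]},
    {"translation": [-0.3,-0.75,0.08],"rotation": [0,0,0]}
  ]
}}

```text
t: 20.4
eef_pos: [0.4453, -0.4249, 0.2438]
ee_rot: [3.141, 0.0, -2.976]
force: [0.5, 0.9, -0.5]
width: 0.0877
gripper_force: 0.0
```

Run:
```python
from h import *
s=get_state();print(s['t'],s['eef_pos'],s['width'])
a=grab_frame('top');b=grab_frame('side')
cv2.imwrite('pics/t5.png',a);cv2.imwrite('pics/s5.png',b)
a0=cv2.imread('pics/top0.png')
o=np.zeros((600,800,3),np.uint8)
rs=lambda i:cv2.resize(i,(400,300),interpolation=cv2.INTER_CUBIC)
o[:300,:400]=rs(a[135:225,380:500]);o[:300,400:]=rs(a[135:225,250:370])
o[300:,:400]=rs(b[115:175,330:410]);o[300:,400:]=rs(b[140:245,230:370])
cv2.imwrite('pics/end.png',o)
print('house diff',np.abs(a[155:190,252:290].astype(int)-a0[155:190,252:290]).mean(),'lamp diff',np.abs(a[147:215,410:446].astype(int)-a0[147:215,410:446]).mean())
```

```text
20.4 [ 0.44527201 -0.42485138  0.24381227] 0.08772218009072845
house diff 3.219298245614035 lamp diff 14.895561002178649
```

View pics/end.png

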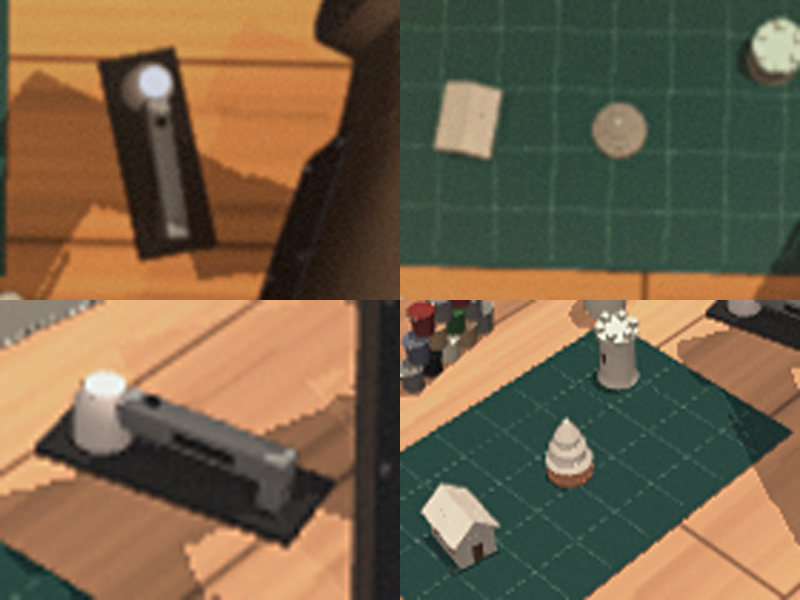

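The lamp stands on its head and foot along the pad. House, tree and tower are unmoved, and the robot is clear, so I'm handing in.

```bash
python3 -c "
from station import *
print(job_done())"
```

```text
the job is handed in; nothing more can be done
None
```

The job is handed in at about 20 s of robot time: the lamp was held level about 6 cm above the ridge middle for over 3 s, then laid back on its pad, and the house did not move.

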